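# Line up the casting rings for the burn-out furnace

## Robot

A 6-joint arm with a two-finger parallel gripper is mounted at the origin on the work surface. World frame = base frame: x ahead of the robot, y to its left, z up, the work surface at z = 0. Lengths are in m, angles in rad, forces in N, time in s.
With the tool pointing down it reaches from about 0.275 to 0.875 m from the base axis. Payload 12.5 kg.
Tool frame: the origin (TCP) lies at the centre of the arm's flange, where the gripper is bolted on; the fingertips stand 173 mm ahead of it and the grasp point (between the pads) lies 155 mm ahead of it (arm.tcp_to_grasp is the z of the grasp point in the tool frame, in m); z points along the fingers, y is the line along which they close (so a half turn about z gives the same grasp; the last joint's range is limited). The gripper opens to 85 mm and grips with 20 to 120 N. Pads are 22 mm wide; open, the fingers measure 114 mm over their backs; the gripper's body (76 mm by 85 mm) begins 54 mm behind the grasp point. The pads swing forward as they close: fully open they stand 13 mm farther back than shut.
Start: joints at [1.134, 0.351, 1.652, -0, 1.139, -0.085], TCP at [0.189, 0.516, 0.405] pointing down, gripper open.
Joint ranges: [-2.75, 2.75], [-0.79, 2.1], [0.01, 2.65], [-1.57, 4.71], [0.07, 3.14], [-2.87, 2.87]. Speed limits (rad/s): [2.22, 2.22, 2.79, 3.14, 3.14, 3.14].

## Interface

Orientations are given as a unit quaternion [x, y, z, w].
In Python, from cell import arm, eyes gives the robot as it stands. The module is installed in compiled form; this text tells all that it offers.
- The arm moves only by the tool play_rows, never from a script. Its argument "moves" is a list of rows, each a list of 5 numbers: the shift along the world's x, y, z in mm, then the turn about the world's z in degrees, then the closure in counts, from 0 (fully open) to 255 (shut). In form: [[x, y, z, spin, grip], ...]. A call has exactly 10 rows; each row shifts and turns the commanded pose from where the row before left it; what a row does not reach is not made up. A row lasts 1/10 s, in which the tool goes at most 50 mm and 8.59 degrees, less where a joint would pass 70% of its speed; a pose out of reach is approached as far as the arm can. A call is refused whole if a number of a shift passes 50 or a number of a turn 8.59, either way. A call with a gripper value outside its range is refused whole. The fingers move at their own pace and stop on an object; the grip force is fixed at half the most. Time passes only in rows, so rows that do not move let the fingers close, or fill a call up. It gives the time, the measured TCP pose, the force, the opening and the grip force at its end, in the units of the state.
- arm.observe(): the state, without advancing time (a new reading comes with each control period).
- eyes.get_image(name): name is "scene" or "top"; returns a dict with "pixels" (420x560x3 uint8, red, green, blue), "z_map" (420x560 float32, m along the optical axis (not along the pixel's ray), 0 where there is no reading), "K" (3x3 intrinsics, pixels), "rvec" (rotation vector, rad) and "tvec" (3), from world to camera coordinates, as OpenCV has them. Camera axes: x right, y down, z forward; pixel columns grow to the right and rows downward; lengths in m; the calibration is good to about 2 mm. A picture is of the moment at which its call begins.
- arm.finish_job(): hands the job in; it is judged then, once.
The state is a dict: "time_s": time; "joints": joint angles; "qvel": joint speeds; "joint_efforts": joint torques, N m; "tcp_pos": TCP position; "tool_rot": TCP orientation; "contact_force": force on the tool from outside, world axes, zero at the start; "wrist_torque": the same for the moment, N m; "grip_width": finger opening in m; "finger_force": force on a finger pad.
Only numpy, scipy, OpenCV 4.12 (cv2) and the standard library are available. Lean on these libraries where they do the work, as an engineer would, in place of code of your own. Each camera call takes 0.05 s, during which the arm holds its last target. There are 200 camera calls.

## Task

Line the four invested casting rings up by size on the loading tray, ready for the burn-out furnace: the largest on the firing disc at the plain end, which goes in first and deepest, then steadily smaller, the smallest on the disc next to the red pull handle, each ring standing in the middle of its disc. Keep the rings upright, set them down gently rather than dropping them, and leave the plaster tooth model where it is.

Things in the scene. Friction and masses are not known exactly. Their poses are not given: they have to be found in the camera images.
- ring_30: The smallest of the four casting rings: an upright solid cylinder, a bare steel sleeve filled flush with pink set investment (pink top face), 30 mm in diameter and 44 mm high, about 100 g. It stands loose on the bench with its z axis up. Origin: centre of its underside.
- ring_41: The second smallest of the four casting rings: an upright solid cylinder, a bare steel sleeve filled flush with pink set investment (pink top face), 41 mm in diameter and 50 mm high, about 200 g. It stands loose on the bench with its z axis up. Origin: centre of its underside.
- ring_52: The second largest of the four casting rings: an upright solid cylinder, a bare steel sleeve filled flush with pink set investment (pink top face), 52 mm in diameter and 56 mm high, about 340 g. It stands loose on the bench with its z axis up. Origin: centre of its underside.
- ring_63: The largest of the four casting rings: an upright solid cylinder, a bare steel sleeve filled flush with pink set investment (pink top face), 63 mm in diameter and 62 mm high, about 520 g. It stands loose on the bench with its z axis up. Origin: centre of its underside.
- disc_1: Cream honeycomb firing disc, 68 mm across, one of four alike fixed in a row, 75 mm apart, on a dark steel loading tray (305 x 88 mm, rim 10 mm high) with a flat red pull handle at one end; this one is at the tray's plain end, farthest from the red handle. y axis along the row, away from the handle. Origin: centre of its underside, 6 mm above the bench; its top is 18 mm above the bench.
- disc_2: Cream honeycomb firing disc, 68 mm across, one of four alike fixed in a row, 75 mm apart, on a dark steel loading tray (305 x 88 mm, rim 10 mm high) with a flat red pull handle at one end; this one is second from the plain end. y axis along the row, away from the handle. Origin: centre of its underside, 6 mm above the bench; its top is 18 mm above the bench.
- disc_3: Cream honeycomb firing disc, 68 mm across, one of four alike fixed in a row, 75 mm apart, on a dark steel loading tray (305 x 88 mm, rim 10 mm high) with a flat red pull handle at one end; this one is third from the plain end. y axis along the row, away from the handle. Origin: centre of its underside, 6 mm above the bench; its top is 18 mm above the bench.
- disc_4: Cream honeycomb firing disc, 68 mm across, one of four alike fixed in a row, 75 mm apart, on a dark steel loading tray (305 x 88 mm, rim 10 mm high) with a flat red pull handle at one end; this one is next to the red pull handle. y axis along the row, away from the handle. Origin: centre of its underside, 6 mm above the bench; its top is 18 mm above the bench.
- model: A delicate plaster tooth model (yellow horseshoe cast with a row of small pale teeth), about 58 x 56 mm and 27 mm high, standing loose on the bench among the rings. Not part of the job. Origin: centre of its underside.

How it is judged:
By the outcome, as a careful person would: the job done as asked, in the order asked, and still so for the second after the job is handed in, with the robot touching nothing.
It also fails if it takes over 99 s, if anything falls off the work surface, if the arm or the gripper's body presses on something with over 40 N, if the wrist force passes 120 N, or if a joint passes its speed limit or range.

## Working session

There is one attempt and no reset: what is moved stays moved. The work goes in short steps, Python scripts to look and compute and a tool call to move; the robot and the scene stay as the last step left them, time stands still between calls to the robot, and variables do not carry over. Pictures are saved under pics/ and viewed, at most 14 in all, crops included, and the job is handed in when it is done.

Besides the shell and the picture viewer there is one more tool, called after "Request:" in YAML: its name, and indented under it one key for each argument. play_rows: Moves the arm, as the interface text tells. Its arguments: {"type":"object","properties":{"moves":{"type":"array","items":{"type":"array","items":{"type":"number"}}}},"required":["moves"]}

```bash
mkdir -p pics
python3 - <<'E'
from cell import arm, eyes
import cv2,numpy as np
for n in("top","scene"):
    d=eyes.get_image(n); cv2.imwrite(f"pics/{n}0.png",d["pixels"][:,:,::-1]); np.savez(f"{n}0.npz",**d)
    R=cv2.Rodrigues(np.array(d["rvec"]))[0]; print(n,-R.T@np.array(d["tvec"]).ravel(),R[2],d["K"][0][0])
print(arm.observe())
E
```

```text
top [ 0.44818617 -0.01250908  1.01350284] [ 0.0981042  -0.00105002 -0.99517559] 445.7835681179094
scene [0.89559839 0.43898631 0.77205605] [-0.36694579 -0.47521946 -0.79969822] 448.7652484278728
{'time_s': 0.1, 'joints': array([ 1.13436325e+00,  3.51181544e-01,  1.65233249e+00, -2.63432380e-05,
        1.13912695e+00, -8.46133605e-02]), 'qvel': array([-0.00032898, -0.00273169, -0.00090196, -0.00063734, -0.00222743,
        0.00011015]), 'joint_efforts': array([ 1.48884960e-04, -5.06821632e+01, -2.91877627e+01, -7.07105551e-05,
        2.55250518e-03,  1.25847595e-05]), 'tcp_pos': array([0.18947149, 0.51621548, 0.40422311]), 'tool_rot': array([ 1.74998570e-01,  9.84568548e-01, -5.09557812e-04, -1.23460697e-04]), 'contact_force': array([-0.27454161,  0.63747571,  0.45140646]), 'wrist_torque': array([ 0.01021219, -0.01352798,  0.04126508]), 'finger_force': 0.0, 'grip_width': 0.08536767388113588}
```

View pics/top0.png

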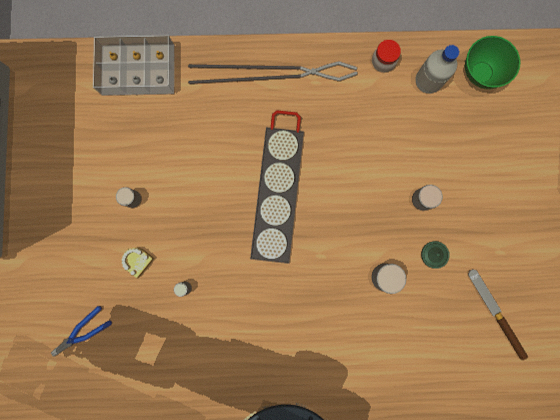

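View pics/scene0.png

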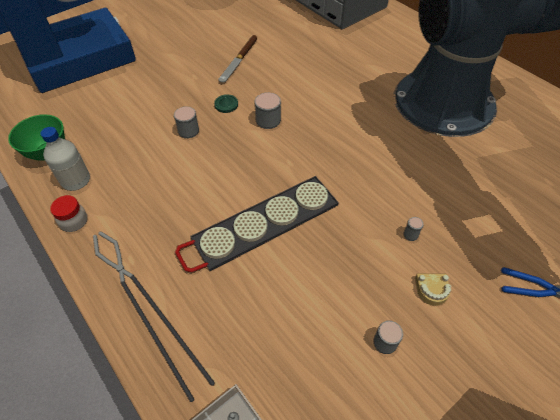

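The top view shows the rings at about (126,197), (181,289), (429,197) and (390,277). The discs run from (283,145) at the red handle to (271,243) at the plain end, and the model is at (136,262).

```bash
cat > h.py <<'E'
import numpy as np,cv2
def plane(d,uv,z):
    R=cv2.Rodrigues(np.array(d["rvec"]))[0]; t=np.array(d["tvec"]).ravel(); c=-R.T@t
    p=cv2.undistortPoints(np.float64(uv).reshape(-1,1,2),np.array(d["K"]),None).reshape(-1,2)
    r=np.c_[p,np.ones(len(p))]@R
    return (c+r*((z-c[2])/r[:,2])[:,None])[:,:2]
def blob(d,uv,z,kind,win=26):
    h=cv2.cvtColor(d["pixels"],cv2.COLOR_RGB2HSV).astype(int); g=d["pixels"].astype(int)
    if kind=="pink": m=(h[...,2]>125)&(h[...,1]<95)&((h[...,0]<12)|(h[...,0]>165))
    else: m=(h[...,2]>110)&(h[...,1]<95)&(h[...,0]>12)&(h[...,0]<45)
    m=m.astype(np.uint8); w=np.zeros_like(m); cv2.circle(w,tuple(map(int,uv)),win,1,-1)
    m=cv2.morphologyEx(m*w,cv2.MORPH_CLOSE,np.ones((7,7)) if kind!="pink" else np.ones((3,3)))
    cs=cv2.findContours(m,cv2.RETR_EXTERNAL,cv2.CHAIN_APPROX_NONE)[0]
    if not cs: return None
    c=max(cs,key=cv2.contourArea).reshape(-1,2)
    w=plane(d,c,z); (e,ax,_)=cv2.fitEllipse(np.float32(w*1000))
    return np.round(e,1),np.round(ax,1)
E
python3 - <<'E'
from h import *
T=np.load("top0.npz");S=np.load("scene0.npz")
for n,a,b,z in [("A",(126,197),(389,331),.05),("B",(181,289),(414,226),.044),("C",(429,197),(186,116),.056),("D",(390,277),(268,102),.062)]:
    for q,u in((T,a),(S,b)): print(n,q["pixels"][u[1],u[0]],blob(q,u,z,"pink"))
for n,a,b in [(1,(271,243),(312,195)),(2,(275,210),(282,210)),(3,(279,177),(250,226)),(4,(283,145),(217,242))]:
    for q,u in((T,a),(S,b)): print(n,blob(q,u,.018,"cream",18 if q is T else 19))
print(plane(T,[(136,262)],.02))
E
```

```text
A [184 171 149] None
A [183 157 139] (array([581.6, 338. ]), array([26.9, 33.1]))
B [186 190 165] None
B [185 155 136] (array([378.5, 217.8]), array([20.8, 22. ]))
C [184 163 140] None
C [183 151 134] (array([ 567.5, -326.8]), array([43.6, 44.8]))
D [188 174 149] None
D [183 150 135] (array([ 392.7, -232.8]), array([54.4, 55.7]))
1 (array([475.7,  24.2]), array([66.5, 67.2]))
1 (array([477.1,  23. ]), array([69.1, 73.4]))
2 (array([549.2,  14.4]), array([65.9, 68.8]))
2 (array([549.5,  13.5]), array([67.3, 73.6]))
3 (array([624.5,   4.5]), array([65.3, 69.4]))
3 (array([623.5,   3.3]), array([65.7, 70. ]))
4 (array([696.9,  -5.6]), array([65.7, 70.2]))
4 (array([697.7,  -6.5]), array([66. , 70.3]))
[[0.43982952 0.323919  ]]
```

```bash
sed -i 's/if kind=="pink": m=.*/if kind=="pink": m=(h[...,2]>135)\&(h[...,1]<80)/' h.py
python3 - <<'E'
from h import *
T=np.load("top0.npz");S=np.load("scene0.npz")
for n,a,b,z in [("A",(125,197),(389,331),.05),("B",(181,289),(414,226),.044),("C",(430,197),(186,116),.056),("D",(390,277),(268,102),.062)]:
    for q,u in((T,a),(S,b)): print(n,blob(q,u,z,"pink"))
E
```

```text
A (array([583.9, 341.3]), array([37.1, 38.1]))
A (array([582.3, 338.3]), array([36.4, 37.5]))
B (array([379.4, 220.6]), array([26.1, 28.1]))
B (array([378.2, 217.6]), array([24.5, 26.4]))
C (array([ 569.4, -324.1]), array([47.2, 48.8]))
C (array([ 567.5, -327.2]), array([45.1, 47.9]))
D (array([ 394., -230.]), array([59.2, 59.5]))
D (array([ 392.3, -233.1]), array([56.1, 58.9]))
```

Request:
play_rows:
  moves:
    - [19, -29.7, -10, 1.3, 0]
    - [19, -29.7, -10, 1.3, 0]
    - [19, -29.7, -10, 1.3, 0]
    - [19, -29.7, -10, 1.3, 0]
    - [19, -29.7, -10, 1.3, 0]
    - [19, -29.7, -10, 1.3, 0]
    - [19, -29.7, -10, 1.3, 0]
    - [19, -29.7, -10, 1.3, 0]
    - [19, -29.7, -10, 1.2, 0]
    - [19, -29.7, -10, 1.0, 0]

```text
time_s: 1.1
tcp_pos: [0.38, 0.218, 0.3042]
tool_rot: [0.065, 0.998, -0.0, -0.0]
contact_force: [0.1, -0.4, -1.2]
grip_width: 0.0853
finger_force: 0.0
```

Request:
play_rows:
  moves:
    - [-1, 1, -30, 0, 0]
    - [0, 0, -30, 0, 0]
    - [0, 0, -25, 0, 0]
    - [0, 0, -20, 0, 0]
    - [0, 0, -12, 0, 0]
    - [0, 0, -6, 0, 0]
    - [0, 0, 0, 0, 80]
    - [0, 0, 0, 0, 130]
    - [0, 0, 0, 0, 180]
    - [0, 0, 0, 0, 220]

```text
time_s: 2.1
tcp_pos: [0.3787, 0.2204, 0.1824]
tool_rot: [0.066, 0.998, 0.0, 0.001]
contact_force: [-5.6, -1.9, 31.0]
grip_width: 0.0286
finger_force: 58.9
```

Request:
play_rows:
  moves:
    - [0, 0, 0, 0, 255]
    - [0, 0, 0, 0, 255]
    - [0, 0, 0, 0, 255]
    - [0, 0, 0, 0, 255]
    - [0, 0, 0, 0, 255]
    - [0, 0, 0, 0, 255]
    - [0, 0, 3, 0, 255]
    - [0, 0, 10, 0, 255]
    - [0, 0, 20, 0, 255]
    - [0, 0, 30, 0, 255]

```text
time_s: 3.1
tcp_pos: [0.3781, 0.2201, 0.2452]
tool_rot: [0.066, 0.998, -0.001, -0.001]
contact_force: [-0.3, 0.5, -1.0]
grip_width: 0.0286
finger_force: 59.2
```

Request:
play_rows:
  moves:
    - [20, -14, 5, 0, 255]
    - [32, -22.6, 5, 0, 255]
    - [34, -24, 0, 0, 255]
    - [36, -26, 0, 0, 255]
    - [36, -26, 0, 0, 255]
    - [36, -26, 0, 0, 255]
    - [36, -26, 0, 0, 255]
    - [36, -26, 0, 0, 255]
    - [32, -22, 0, 0, 255]
    - [21, -13, 0, 0, 255]

```text
time_s: 4.1
tcp_pos: [0.699, -0.0073, 0.2555]
tool_rot: [0.067, 0.998, -0.0, 0.0]
contact_force: [-0.8, -1.0, -1.6]
grip_width: 0.0286
finger_force: 59.2
```

Request:
play_rows:
  moves:
    - [0, 0, 0, 0, 255]
    - [0, 0, -12, 0, 255]
    - [0, 0, -16, 0, 255]
    - [0, 0, -12, 0, 255]
    - [0, 0, -6, 0, 255]
    - [0, 0, -3, 0, 255]
    - [0, 0, -2, 0, 255]
    - [0, 0, -1, 0, 255]
    - [0, 0, -1, 0, 255]
    - [0, 0, -0.5, 0, 255]

```text
time_s: 5.1
tcp_pos: [0.6976, -0.0053, 0.2015]
tool_rot: [0.066, 0.998, -0.0, 0.0]
contact_force: [0.4, 0.6, -1.7]
grip_width: 0.0285
finger_force: 59.2
```

Request:
play_rows:
  moves:
    - [0, 0, -0.5, 0, 255]
    - [0, 0, -0.5, 0, 255]
    - [0, 0, 0, 0, 255]
    - [0, 0, 0, 0, 255]
    - [0, 0, 0, 0, 255]
    - [0, 0, 0, 0, 255]
    - [0, 0, 0, 0, 255]
    - [0, 0, 0, 0, 255]
    - [0, 0, 0, 0, 255]
    - [0, 0, 0, 0, 255]

```text
time_s: 6.1
tcp_pos: [0.6975, -0.0053, 0.2006]
tool_rot: [0.066, 0.998, -0.0, 0.0]
contact_force: [-2.5, -0.9, 5.6]
grip_width: 0.0285
finger_force: 59.4
```

Request:
play_rows:
  moves:
    - [0, 0, 0, 0, 175]
    - [0, 0, 0, 0, 160]
    - [0, 0, 0, 0, 140]
    - [0, 0, 0, 0, 110]
    - [0, 0, 0, 0, 80]
    - [0, 0, 0, 0, 50]
    - [0, 0, 0, 0, 0]
    - [0, 0, 5, 0, 0]
    - [0, 0, 20, 0, 0]
    - [0, 0, 40, 0, 0]

```text
time_s: 7.1
tcp_pos: [0.6967, -0.0052, 0.2633]
tool_rot: [0.066, 0.998, 0.0, -0.003]
contact_force: [0.5, -0.4, -0.1]
grip_width: 0.0849
finger_force: 0.0
```

Request:
play_rows:
  moves:
    - [-7, 21, 15, 0, 0]
    - [-11.5, 35, 0, 0, 0]
    - [-13, 38, 0, 0, 0]
    - [-13, 39, 0, 0, 0]
    - [-13, 39, 0, 0, 0]
    - [-13, 39, 0, 0, 0]
    - [-13, 39, 0, 0, 0]
    - [-13, 39, 0, 0, 0]
    - [-11, 35, 0, 0, 0]
    - [-7, 21, 0, 0, 0]

```text
time_s: 8.1
tcp_pos: [0.5813, 0.3427, 0.2804]
tool_rot: [0.065, 0.998, 0.0, -0.0]
contact_force: [0.1, -0.9, -0.8]
grip_width: 0.0852
finger_force: 0.0
```

```bash
cat > chk.py <<'E'
import sys
from h import *
from cell import arm,eyes
S=eyes.get_image("scene");T=eyes.get_image("top")
P={4:((217,226),(285,143),.062),3:((250,205),(279,172),.068),2:((282,185),(274,203),.074),1:((312,168),(270,236),.08)}
for k in map(int,sys.argv[2:]):
    a,b,z=P[k]; print(k,"scene",blob(S,a,z,"pink",22),"top",blob(T,b,z,"pink",22))
cv2.imwrite(sys.argv[1],np.hstack([T["pixels"][90:290,180:380],S["pixels"][120:320,150:400]])[:,:,::-1])
o=arm.observe(); print(o["tcp_pos"],o["time_s"])
E
python3 chk.py pics/c1.png 4
```

```text
4 scene (array([703.6,  10.1]), array([49.2, 57.2])) top (array([687.2,  -5.9]), array([62.8, 63.4]))
[0.58125404 0.3427308  0.28028278] 8.2
```

View pics/c1.png

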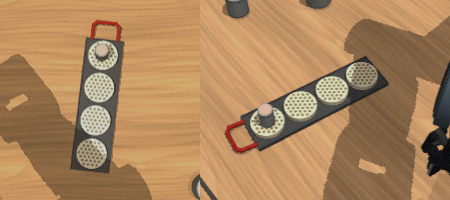

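Request:
play_rows:
  moves:
    - [0, 0, -25, 0, 0]
    - [0, 0, -25, 0, 0]
    - [0, 0, -20, 0, 0]
    - [0, 0, -14, 0, 0]
    - [0, 0, -7, 0, 0]
    - [0, 0, -3, 0, 0]
    - [0, 0, 0, 0, 60]
    - [0, 0, 0, 0, 100]
    - [0, 0, 0, 0, 130]
    - [0, 0, 0, 0, 160]

```text
time_s: 9.2
tcp_pos: [0.5833, 0.3399, 0.1872]
tool_rot: [0.066, 0.998, 0.0, 0.001]
contact_force: [-1.3, -0.7, 5.5]
grip_width: 0.0398
finger_force: 60.3
```

Request:
play_rows:
  moves:
    - [0, 0, 0, 0, 255]
    - [0, 0, 0, 0, 255]
    - [0, 0, 0, 0, 255]
    - [0, 0, 0, 0, 255]
    - [0, 0, 0, 0, 255]
    - [0, 0, 0, 0, 255]
    - [0, 0, 0, 0, 255]
    - [0, 0, 0, 0, 255]
    - [0, 0, 0, 0, 255]
    - [0, 0, 0, 0, 255]

```text
time_s: 10.2
tcp_pos: [0.5833, 0.3399, 0.1872]
tool_rot: [0.066, 0.998, 0.0, 0.001]
contact_force: [-0.8, 0.0, 6.5]
grip_width: 0.0395
finger_force: 60.4
```

Request:
play_rows:
  moves:
    - [0, 0, 4, 0, 255]
    - [0, 0, 12, 0, 255]
    - [0, 0, 20, 0, 255]
    - [2, -10, 20, 0, 255]
    - [4, -30, 10, 0, 255]
    - [5, -42, 4, 0, 255]
    - [5, -42, 0, 0, 255]
    - [5, -42, 0, 0, 255]
    - [5, -42, 0, 0, 255]
    - [5, -42, 0, 0, 255]

```text
time_s: 11.2
tcp_pos: [0.6139, 0.088, 0.257]
tool_rot: [0.066, 0.998, 0.0, 0.0]
contact_force: [0.5, -0.3, -2.3]
grip_width: 0.0396
finger_force: 60.7
```

Request:
play_rows:
  moves:
    - [5, -42, 0, 0, 255]
    - [4, -30, 0, 0, 255]
    - [0.5, -14, 0, 0, 255]
    - [0, 0, -5, 0, 255]
    - [0, 0, -15, 0, 255]
    - [0, 0, -15, 0, 255]
    - [0, 0, -10, 0, 255]
    - [0, 0, -4, 0, 255]
    - [0, 0, 0, 0, 255]
    - [0, 0, 0, 0, 255]

```text
time_s: 12.2
tcp_pos: [0.6236, 0.004, 0.2072]
tool_rot: [0.066, 0.998, -0.0, 0.0]
contact_force: [-0.2, -0.2, -1.4]
grip_width: 0.0396
finger_force: 60.9
```

Request:
play_rows:
  moves:
    - [0, 0, -0.5, 0, 255]
    - [0, 0, -0.5, 0, 255]
    - [0, 0, -0.5, 0, 255]
    - [0, 0, -0.5, 0, 255]
    - [0, 0, 0, 0, 255]
    - [0, 0, 0, 0, 255]
    - [0, 0, 0, 0, 255]
    - [0, 0, 0, 0, 255]
    - [0, 0, 0, 0, 255]
    - [0, 0, 0, 0, 255]

```text
time_s: 13.2
tcp_pos: [0.6235, 0.0037, 0.2052]
tool_rot: [0.066, 0.998, -0.0, 0.0]
contact_force: [0.8, -0.8, -0.9]
grip_width: 0.04
finger_force: 60.9
```

Request:
play_rows:
  moves:
    - [0, 0, -0.4, 0, 255]
    - [0, 0, -0.4, 0, 255]
    - [0, 0, 0, 0, 255]
    - [0, 0, 0, 0, 255]
    - [0, 0, 0, 0, 255]
    - [0, 0, 0, 0, 255]
    - [0, 0, 0, 0, 255]
    - [0, 0, 0, 0, 255]
    - [0, 0, 0, 0, 255]
    - [0, 0, 0, 0, 255]

```text
time_s: 14.2
tcp_pos: [0.6235, 0.0037, 0.2052]
tool_rot: [0.066, 0.998, -0.0, 0.0]
contact_force: [-3.3, -0.4, 7.9]
grip_width: 0.0398
finger_force: 61.3
```

Request:
play_rows:
  moves:
    - [0, 0, 0, 0, 140]
    - [0, 0, 0, 0, 125]
    - [0, 0, 0, 0, 110]
    - [0, 0, 0, 0, 80]
    - [0, 0, 0, 0, 50]
    - [0, 0, 0, 0, 20]
    - [0, 0, 0, 0, 0]
    - [0, 0, 5, 0, 0]
    - [0, 0, 20, 0, 0]
    - [0, 0, 40, 0, 0]

```text
time_s: 15.2
tcp_pos: [0.6227, 0.0037, 0.268]
tool_rot: [0.066, 0.998, -0.0, -0.003]
contact_force: [0.8, -0.5, 1.0]
grip_width: 0.0852
finger_force: 0.0
```

Request:
play_rows:
  moves:
    - [-3, -17, 20, 0, 0]
    - [-5, -32, 0, 0, 0]
    - [-6, -36, 0, 0, 0]
    - [-6, -37, 0, 0, 0]
    - [-6, -38, 0, 0, 0]
    - [-7, -38, 0, 0, 0]
    - [-7, -38, 0, 0, 0]
    - [-6, -38, 0, 0, 0]
    - [-5, -34, 0, 0, 0]
    - [-4, -21, 0, 0, 0]

```text
time_s: 16.2
tcp_pos: [0.5678, -0.3277, 0.2899]
tool_rot: [0.067, 0.998, -0.0, 0.0]
contact_force: [0.2, 0.6, -0.4]
grip_width: 0.0853
finger_force: 0.0
```

```bash
sed -i 's/(h\[...,1\]<80)$/(h[...,1]<80)\&((g[...,0]-g[...,1]>13)|(not strict))/; s/kind,win=26)/kind,win=26,strict=False)/' h.py; sed -i 's/"pink",22)/"pink",22,True)/g' chk.py
python3 chk.py pics/c2.png 4 3
```

```text
4 scene (array([697.7,  -6.8]), array([23.2, 25.2])) top (array([697.5,  -9.4]), array([26.5, 40.4]))
3 scene (array([622.8,   1.9]), array([35.1, 36.2])) top (array([6.23e+02, 6.00e-01]), array([34.6, 56. ]))
[ 0.5677005  -0.32774083  0.28964546] 16.3
```

View pics/c2.png

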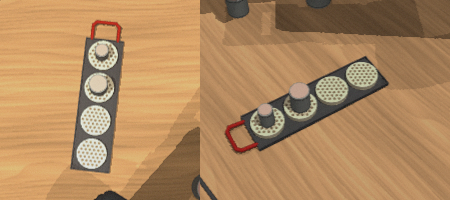

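Request:
play_rows:
  moves:
    - [0, 0, -25, 0, 0]
    - [0, 0, -25, 0, 0]
    - [0, 0, -25, 0, 0]
    - [0, 0, -16, 0, 0]
    - [0, 0, -7, 0, 0]
    - [0, 0, -3, 0, 0]
    - [0, 0, 0, 0, 40]
    - [0, 0, 0, 0, 70]
    - [0, 0, 0, 0, 95]
    - [0, 0, 0, 0, 115]

```text
time_s: 17.3
tcp_pos: [0.5688, -0.3255, 0.1896]
tool_rot: [0.066, 0.998, -0.0, 0.001]
contact_force: [-1.8, -0.3, 6.7]
grip_width: 0.0508
finger_force: 62.3
```

Request:
play_rows:
  moves:
    - [0, 0, 0, 0, 255]
    - [0, 0, 0, 0, 255]
    - [0, 0, 0, 0, 255]
    - [0, 0, 0, 0, 255]
    - [0, 0, 0, 0, 255]
    - [0, 0, 0, 0, 255]
    - [0, 0, 0, 0, 255]
    - [0, 0, 0, 0, 255]
    - [0, 0, 0, 0, 255]
    - [0, 0, 0, 0, 255]

```text
time_s: 18.3
tcp_pos: [0.5688, -0.3255, 0.1896]
tool_rot: [0.066, 0.998, -0.0, 0.001]
contact_force: [-1.5, -0.2, 6.3]
grip_width: 0.051
finger_force: 62.3
```

Request:
play_rows:
  moves:
    - [0, 0, 4, 0, 255]
    - [0, 0, 12, 0, 255]
    - [0, 0, 20, 0, 255]
    - [-1, 10, 20, 0, 255]
    - [-2, 30, 10, 0, 255]
    - [-2.5, 42, 4, 0, 255]
    - [-2.5, 42, 0, 0, 255]
    - [-2.5, 42, 0, 0, 255]
    - [-2.5, 42, 0, 0, 255]
    - [-2.5, 42, 0, 0, 255]

```text
time_s: 19.3
tcp_pos: [0.5526, -0.0737, 0.2592]
tool_rot: [0.066, 0.998, -0.0, 0.0]
contact_force: [1.1, 0.6, -2.5]
grip_width: 0.0508
finger_force: 63.3
```

Request:
play_rows:
  moves:
    - [-2.5, 42, 0, 0, 255]
    - [-1, 32, 0, 0, 255]
    - [0, 15.5, 0, 0, 255]
    - [0, 0, -5, 0, 255]
    - [0, 0, -15, 0, 255]
    - [0, 0, -15, 0, 255]
    - [0, 0, -10, 0, 255]
    - [0, 0, -4, 0, 255]
    - [0, 0, -1, 0, 255]
    - [0, 0, -0.5, 0, 255]

```text
time_s: 20.3
tcp_pos: [0.5497, 0.014, 0.2081]
tool_rot: [0.066, 0.998, -0.0, 0.0]
contact_force: [0.2, 0.4, -3.5]
grip_width: 0.0508
finger_force: 63.4
```

Request:
play_rows:
  moves:
    - [0, 0, -0.5, 0, 255]
    - [0, 0, -0.5, 0, 255]
    - [0, 0, 0, 0, 255]
    - [0, 0, 0, 0, 255]
    - [0, 0, 0, 0, 255]
    - [0, 0, 0, 0, 255]
    - [0, 0, 0, 0, 255]
    - [0, 0, 0, 0, 255]
    - [0, 0, 0, 0, 255]
    - [0, 0, 0, 0, 255]

```text
time_s: 21.3
tcp_pos: [0.5497, 0.0142, 0.2075]
tool_rot: [0.066, 0.998, -0.0, 0.0]
contact_force: [-3.2, -0.1, 6.4]
grip_width: 0.051
finger_force: 63.7
```

Request:
play_rows:
  moves:
    - [0, 0, 0, 0, 100]
    - [0, 0, 0, 0, 88]
    - [0, 0, 0, 0, 75]
    - [0, 0, 0, 0, 60]
    - [0, 0, 0, 0, 30]
    - [0, 0, 0, 0, 0]
    - [0, 0, 0, 0, 0]
    - [0, 0, 5, 0, 0]
    - [0, 0, 20, 0, 0]
    - [0, 0, 40, 0, 0]

```text
time_s: 22.3
tcp_pos: [0.5488, 0.0142, 0.2708]
tool_rot: [0.066, 0.998, -0.0, -0.002]
contact_force: [0.1, 1.0, -0.4]
grip_width: 0.0856
finger_force: 0.0
```

Request:
play_rows:
  moves:
    - [-9, -14, 25, 0, 0]
    - [-15, -24, 0, 0, 0]
    - [-17, -27, 0, 0, 0]
    - [-18, -28, 0, 0, 0]
    - [-18, -28, 0, 0, 0]
    - [-18, -28, 0, 0, 0]
    - [-18, -28, 0, 0, 0]
    - [-18, -28, 0, 0, 0]
    - [-15, -24, 0, 0, 0]
    - [-10.5, -16.5, 0, 0, 0]

```text
time_s: 23.3
tcp_pos: [0.392, -0.2326, 0.2973]
tool_rot: [0.066, 0.998, -0.0, 0.0]
contact_force: [-0.0, -0.3, -0.6]
grip_width: 0.0854
finger_force: 0.0
```

Request:
play_rows:
  moves:
    - [0, 0, -10, 0, 0]
    - [0, 0, -25, 0, 0]
    - [0, 0, -25, 0, 0]
    - [0, 0, -20, 0, 0]
    - [0, 0, -12, 0, 0]
    - [0, 0, -8, 0, 0]
    - [0, 0, -4, 0, 0]
    - [0, 0, 0, 0, 0]
    - [0, 0, 0, 0, 0]
    - [0, 0, 0, 0, 30]

```text
time_s: 24.3
tcp_pos: [0.3932, -0.2314, 0.1935]
tool_rot: [0.066, 0.998, -0.0, 0.0]
contact_force: [-0.6, -0.4, 0.1]
grip_width: 0.0755
finger_force: 0.0
```

Request:
play_rows:
  moves:
    - [0, 0, 0, 0, 55]
    - [0, 0, 0, 0, 75]
    - [0, 0, 0, 0, 100]
    - [0, 0, 0, 0, 255]
    - [0, 0, 0, 0, 255]
    - [0, 0, 0, 0, 255]
    - [0, 0, 0, 0, 255]
    - [0, 0, 0, 0, 255]
    - [0, 0, 0, 0, 255]
    - [0, 0, 0, 0, 255]

```text
time_s: 25.3
tcp_pos: [0.3931, -0.2314, 0.1936]
tool_rot: [0.066, 0.998, -0.0, 0.0]
contact_force: [-3.0, 0.1, 8.8]
grip_width: 0.0623
finger_force: 63.4
```

```bash
python3 chk.py pics/c3.png 4 3 2
```

```text
4 scene (array([697.6,  -7.1]), array([23.3, 25.6])) top (array([697. ,  -8.8]), array([25.3, 39.9]))
3 scene (array([622.8,   2. ]), array([35.1, 36.2])) top (array([623.5,  -2. ]), array([33.4, 50.5]))
2 scene (array([548.6,  12.3]), array([46.3, 47.4])) top (array([551.1,   3.7]), array([30.7, 46.1]))
[ 0.39308658 -0.23146691  0.19358954] 25.4
```

Request:
play_rows:
  moves:
    - [0, 0, 4, 0, 255]
    - [0, 0, 12, 0, 255]
    - [0, 0, 20, 0, 255]
    - [3, 9, 20, 0, 255]
    - [8, 25, 10, 0, 255]
    - [11, 34, 4, 0, 255]
    - [12, 36, 0, 0, 255]
    - [12, 37, 0, 0, 255]
    - [12, 37, 0, 0, 255]
    - [11, 35, 0, 0, 255]

```text
time_s: 26.4
tcp_pos: [0.462, -0.0166, 0.2635]
tool_rot: [0.066, 0.998, 0.0, -0.0]
contact_force: [1.2, -0.5, -5.3]
grip_width: 0.0621
finger_force: 67.3
```

Request:
play_rows:
  moves:
    - [9, 27, 0, 0, 255]
    - [5.3, 15.5, 0, 0, 255]
    - [0, 0, 0, 0, 255]
    - [0, 0, -5, 0, 255]
    - [0, 0, -15, 0, 255]
    - [0, 0, -15, 0, 255]
    - [0, 0, -10, 0, 255]
    - [0, 0, -4, 0, 255]
    - [0, 0, -1, 0, 255]
    - [0, 0, -0.5, 0, 255]

```text
time_s: 27.4
tcp_pos: [0.4764, 0.024, 0.2127]
tool_rot: [0.066, 0.998, 0.0, 0.0]
contact_force: [0.7, 0.0, -6.3]
grip_width: 0.0621
finger_force: 67.6
```

Request:
play_rows:
  moves:
    - [0, 0, -0.5, 0, 255]
    - [0, 0, -0.5, 0, 255]
    - [0, 0, 0, 0, 255]
    - [0, 0, 0, 0, 255]
    - [0, 0, 0, 0, 255]
    - [0, 0, 0, 0, 255]
    - [0, 0, 0, 0, 255]
    - [0, 0, 0, 0, 255]
    - [0, 0, 0, 0, 255]
    - [0, 0, 0, 0, 255]

```text
time_s: 28.4
tcp_pos: [0.4764, 0.0242, 0.2116]
tool_rot: [0.066, 0.998, 0.0, 0.0]
contact_force: [-0.5, -0.0, 4.8]
grip_width: 0.0619
finger_force: 67.9
```

Seated; release, lift, and clear away.

Request:
play_rows:
  moves:
    - [0, 0, 0, 0, 65]
    - [0, 0, 0, 0, 55]
    - [0, 0, 0, 0, 45]
    - [0, 0, 0, 0, 30]
    - [0, 0, 0, 0, 15]
    - [0, 0, 0, 0, 0]
    - [0, 0, 0, 0, 0]
    - [0, 0, 5, 0, 0]
    - [0, 0, 20, 0, 0]
    - [0, 0, 40, 0, 0]

```text
time_s: 29.4
tcp_pos: [0.4756, 0.0242, 0.2757]
tool_rot: [0.066, 0.998, -0.0, -0.002]
contact_force: [0.0, 0.1, -0.3]
grip_width: 0.0853
finger_force: 0.0
```

Request:
play_rows:
  moves:
    - [0, 0, 30, 0, 0]
    - [0, -15, 20, 0, 0]
    - [0, -25, 10, 0, 0]
    - [0, -30, 0, 0, 0]
    - [0, -30, 0, 0, 0]
    - [0, -30, 0, 0, 0]
    - [0, -30, 0, 0, 0]
    - [0, -30, 0, 0, 0]
    - [0, -20, 0, 0, 0]
    - [0, -10, 0, 0, 0]

```text
time_s: 30.4
tcp_pos: [0.4761, -0.1972, 0.3367]
tool_rot: [0.067, 0.998, -0.0, 0.0]
contact_force: [0.1, -0.4, -0.5]
grip_width: 0.0856
finger_force: 0.0
```

```bash
python3 chk.py pics/c4.png 4 3 2 1
```

```text
4 scene (array([697.5,  -6.9]), array([23.7, 24.9])) top (array([697.7,  -9.4]), array([26.7, 40.5]))
3 scene (array([622.9,   1.9]), array([35. , 36.6])) top (array([623.4,  -1.7]), array([34.4, 49.9]))
2 scene (array([548.6,  12.3]), array([46.1, 47.3])) top (array([556. ,   2.4]), array([24.6, 50.2]))
1 scene (array([475.7,  22.8]), array([56.7, 59.7])) top (array([461.8,  -8.5]), array([ 8.5, 28. ]))
[ 0.47618666 -0.19639049  0.33651455] 30.5
```

View pics/c4.png

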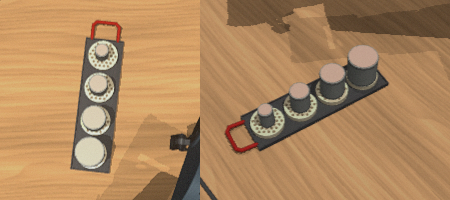

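All four rings stand upright on their discs in the right size order. In the scene view each is within about 1.5 mm of its disc centre, and the arm is clear.

```bash
python3 -c "
from cell import arm
print(arm.finish_job())"
```

```text
the job is handed in; nothing more can be done
None
```

The job is handed in at about 30 s: the four rings stand upright and centred to about 1.5 mm on their discs, largest at the plain end and smallest by the red handle, and the arm never went near the plaster model.

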